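# Close the sample mill and find the socket for its lock nut

### The job

Shut the lid of the loaded sample mill fully. Then try the sockets on the lid's hexagonal nut, standing any that does not fit upright back on the mat, until you find the one that goes fully down over the nut; finish still holding that socket in the gripper, seated square on the nut, with the other two upright on the mat. Leave the brush, tin, bowl and spatula where they are.

Things in the scene. Friction and masses are not known exactly. Their poses are not given: they have to be found in the camera images.
- mill: Sample mill: grey box 170 x 170 mm, 85 mm tall, fixed to the bench, already loaded (steel grinding puck inside); lime front panel. Origin: centre of the underside, z up; its front faces its own -x and the lid hinges on its far (+x) rim.
- lid (a joint): Angle of the lime-green lid: 0 = shut, grows as it opens upward; starts 0.8 to 1.3 rad, free edge up, leaning to mill -x. Stiff hinge (0.55 N m): it stays where left and takes about 5 N near the free edge to push down. Plate 170 x 170 x 8 mm with a black tongue 70 mm wide jutting 18 mm from the free edge. Push its upper face beside the nut.
- lid_hinge (a point): On the hinge line (along mill y), mid-width, at the lid's underside: 85 mm along mill +x, 85.5 mm above the mill's underside. The frame turns with the lid: -x runs to the free edge 170 mm away, z is the lid's outward normal (up when shut); its upper face is at z = 8 mm.
- nut_top (a point): Top centre of the brass hex nut in the middle of the lid, 85 mm from the hinge line. z: nut axis, outward (up when lid shut); two flats face +-y of this frame. 24 mm across flats, 16 mm tall, top 4 mm tapered round to 20.6 mm. It turns stiffly (0.04 N m) and starts up to 0.5 rad either way. A socket too small for it stops on its top.
- washer (a point): Centre of the upper face of the dark washer under the nut (52 mm wide, 3 mm thick, on the lid), 16 mm below nut_top, 11 mm above the lid's underside. The mouth of the socket that fits comes down to rest here; a wrong one stays about 16 mm higher. z: out of the lid.
- mat: Teal rubber mat 200 x 340 mm, 4 mm thick, fixed to the bench; origin centre of underside, z up. The sockets start in a row along its y, about 110 mm apart, 45 mm to the -x side of its middle; brush and tin lie on its +x side.
- socket_a: One of two big steel sockets alike outside, 180 g, 72 mm tall, mouth down. Origin: mouth centre, z up. Lower 20 mm: hex tube 34 mm across flats, hex bore 20 mm deep, of 20.5 or 27 mm across flats (name and looks do not tell which), two flats facing +-y; then a round shoulder 37 mm wide; from 34 mm up a flat red wing grip (adapter) 44 mm along x, 14 mm thick in y: pinch it across y.
- socket_b: One of two big steel sockets alike outside, 180 g, 72 mm tall, mouth down. Origin: mouth centre, z up. Lower 20 mm: hex tube 34 mm across flats, hex bore 20 mm deep, of 20.5 or 27 mm across flats (name and looks do not tell which), two flats facing +-y; then a round shoulder 37 mm wide; from 34 mm up a flat red wing grip (adapter) 44 mm along x, 14 mm thick in y: pinch it across y.
- socket_c: Small steel socket, plainly narrower than the other two and far too small for the nut: hex tube 22 mm across the outside flats, bore 13.5 mm; 100 g, 72 mm tall, the same red wing grip. Origin: mouth centre, z up. It can stay on the mat.
- brush: Bench brush 150 mm long lying on the mat; bystander. Origin mid-underside.
- tin: Small aluminium tin, 44 mm across, 26 mm tall, on the mat; bystander. Origin centre of underside.
- bowl: Cream sample bowl, 100 mm across, 50 mm tall, at the back; bystander. Origin centre of underside.
- spatula: Spatula 180 mm long lying at the back; bystander. Origin mid-underside.
There are look-alikes about, which are no part of the job. Leave any blue or turquoise look-alike of the socket_b alone.

How it is judged:
On the way, in this order (a step that is already met when the one before it is completed fails the run):
1. the mill's lid is fully shut (value of joint lid below 0.03 rad), for 0.2 s.
2. a socket held in the gripper is fully down over the nut (((z of socket_a in the frame of nut_top below -0.013 m and horizontal distance between socket_a and nut_top below 0.004 m and angle between the z axis of socket_a and the z axis of nut_top, either way round below 0.07 rad and contact force between the fingers and socket_a above 2 N) or (z of socket_b in the frame of nut_top below -0.013 m and horizontal distance between socket_b and nut_top below 0.004 m and angle between the z axis of socket_b and the z axis of nut_top, either way round below 0.07 rad and contact force between the fingers and socket_b above 2 N) or (z of socket_c in the frame of nut_top below -0.013 m and horizontal distance between socket_c and nut_top below 0.004 m and angle between the z axis of socket_c and the z axis of nut_top, either way round below 0.07 rad and contact force between the fingers and socket_c above 2 N))), for 0.2 s.
At the end, for the whole second after the job is handed in: The lid is shut (under 0.03 rad). One socket, gripped by the fingers (over 2 N), is fully down over the nut: its mouth at most 3 mm above the washer, within 4 mm of the nut's axis and 0.07 rad of square, and still. The other two stand upright (within 0.1 rad) on the mat, untouched by the arm (value of joint lid below 0.03 rad and ((z of socket_a in the frame of nut_top below -0.013 m and horizontal distance between socket_a and nut_top below 0.004 m and angle between the z axis of socket_a and the z axis of nut_top, either way round below 0.07 rad and contact force between the fingers and socket_a above 2 N and z of each of socket_b, socket_c in the frame of mat below 0.009 m and angle between each of socket_b, socket_c's own z axis and vertical below 0.1 rad and contact force between the arm and socket_b below 0.5 N and linear speed of each of socket_b, socket_c below 0.03 m/s and x of socket_b in the frame of mat between -0.1 and 0.1 m and y of socket_b in the frame of mat between -0.17 and 0.17 m and contact force between the arm and socket_c below 0.5 N and x of socket_c in the frame of mat between -0.1 and 0.1 m and y of socket_c in the frame of mat between -0.17 and 0.17 m and linear speed of socket_a below 0.02 m/s) or (z of socket_b in the frame of nut_top below -0.013 m and horizontal distance between socket_b and nut_top below 0.004 m and angle between the z axis of socket_b and the z axis of nut_top, either way round below 0.07 rad and contact force between the fingers and socket_b above 2 N and z of each of socket_a, socket_c in the frame of mat below 0.009 m and angle between each of socket_a, socket_c's own z axis and vertical below 0.1 rad and contact force between the arm and socket_a below 0.5 N and linear speed of each of socket_a, socket_c below 0.03 m/s and x of socket_a in the frame of mat between -0.1 and 0.1 m and y of socket_a in the frame of mat between -0.17 and 0.17 m and contact force between the arm and socket_c below 0.5 N and x of socket_c in the frame of mat between -0.1 and 0.1 m and y of socket_c in the frame of mat between -0.17 and 0.17 m and linear speed of socket_b below 0.02 m/s) or (z of socket_c in the frame of nut_top below -0.013 m and horizontal distance between socket_c and nut_top below 0.004 m and angle between the z axis of socket_c and the z axis of nut_top, either way round below 0.07 rad and contact force between the fingers and socket_c above 2 N and z of each of socket_a, socket_b in the frame of mat below 0.009 m and angle between each of socket_a, socket_b's own z axis and vertical below 0.1 rad and contact force between the arm and socket_a below 0.5 N and linear speed of each of socket_a, socket_b below 0.03 m/s and x of socket_a in the frame of mat between -0.1 and 0.1 m and y of socket_a in the frame of mat between -0.17 and 0.17 m and contact force between the arm and socket_b below 0.5 N and x of socket_b in the frame of mat between -0.1 and 0.1 m and y of socket_b in the frame of mat between -0.17 and 0.17 m and linear speed of socket_c below 0.02 m/s))); the arm keeps its last pose, push and grip.
It fails at once if the brush, tin, bowl or spatula is pushed more than 30 mm (distance of any of brush, tin, bowl, spatula from where it was at the start of the episode above 0.03 m).
It also fails if it takes over 67 s, if anything falls off the work surface, if the arm or the gripper's body presses on something with over 40 N, if the wrist force passes 120 N, or if a joint passes its speed limit or range.

### The arm

A 7-joint arm with a two-finger parallel gripper is mounted at the origin on the work surface. World frame = base frame: x ahead of the robot, y to its left, z up, the work surface at z = 0. Lengths are in m, angles in rad, forces in N, time in s.
With the tool pointing down it reaches from about 0.4 to 0.85 m from the base axis. Payload 4.4 kg.
Tool frame: the origin (TCP) lies on the front face of the gripper's body, between the roots of the fingers; the fingertips stand 97 mm ahead of it and the grasp point (between the pads) lies 78 mm ahead of it; z points along the fingers, y is the line along which they close (so a half turn about z gives the same grasp; the last joint's range is limited). The gripper opens to 94 mm and grips with 3 to 60 N. Pads are 16 mm wide; open, the fingers measure 119 mm over their backs; the gripper's body (75 mm by 177 mm) begins 78 mm behind the grasp point.
Start: joints at [1.184, 0.628, 0.038, 1.517, -0.027, 0.996, -0.02], TCP at [0.205, -0.617, 0.303] pointing down, gripper open.
Joint ranges: [-3.06, 3.06], [-0.37, 2.12], [-1.25, 1.32], [0.18, 2.47], [-1.1, 4.24], [0.23, 1.98], [-2.94, 2.94]. Speed limits (rad/s): [2.57, 2.57, 3.14, 3.14, 3.14, 3.14, 3.14].

### API

Orientations are given as a unit quaternion [w, x, y, z].
In Python, from plant import bot gives the robot as it stands. The module is installed in compiled form; this text tells all that it offers.
- The arm moves only by the tool servo_tool, never from a script. Its argument "plan" is a list of rows, each an object with "jaw": the opening, from 0 (shut) to 1 (fully open); "xyz": the shift along the tool's x, y, z in mm, a list of three; "rotation": the turn, a rotation vector about the tool's x, y, z in degrees, a list of three. In form: [{"jaw": jaw, "xyz": [tx, ty, tz], "rotation": [rx, ry, rz]}, ...]. A call has exactly 10 rows; each row is the pose to reach, as a shift and turn from the pose commanded when the call began, along the tool's axes at that moment; what a row does not reach only later rows make up. A row lasts 1/8 s, in which the tool goes at most 62.5 mm and 10.7 degrees, less where a joint would pass 70% of its speed; a pose out of reach is approached as far as the arm can. A call with a gripper value outside its range is refused whole. The fingers move at their own pace and stop on an object; "force" is the grip in N (left out, the last holds). Time passes only in rows, so rows that repeat a pose let the fingers close, or fill a call up. It gives the time, the measured TCP pose, the force, the opening and the grip force at its end, in the units of the state.
- bot.get_state(): the state, without advancing time (a new reading comes with each control period).
- bot.grab_frame(name): name is "side" or "top" or "wrist"; returns the picture (420x560x3 uint8, red, green, blue); there is no depth.
- bot.camera_model(name): a dict with "mtx" (3x3 intrinsics, pixels), "T" (4x4, takes a point from camera to world coordinates). Camera axes: x right, y down, z forward; pixel columns grow to the right and rows downward; lengths in m; the calibration is good to about 2 mm. A picture is of the moment at which its call begins: read the wrist's pose just before it. camera_model takes no time and is no camera call; for the wrist camera it gives the pose at the moment of the call.
- bot.close_job(): hands the job in; it is judged then, once.
The state is a dict: "clock": time; "joint_pos": joint angles; "joint_vel": joint speeds; "tau": joint torques, N m; "eef_pos": TCP position; "tcp_rot": TCP orientation; "contact_force": force on the tool from outside, world axes, zero at the start; "ft_torque": the same for the moment, N m; "finger_gap": opening from 0.0 (shut) to 1.0 (fully open); "gripper_force": force on a finger pad.
Only numpy, scipy, OpenCV 4.12 (cv2) and the standard library are available. Lean on these libraries where they do the work, as an engineer would, in place of code of your own. Each camera call takes 0.05 s, during which the arm holds its last target. There are 200 camera calls.

## Working session

There is one attempt and no reset: what is moved stays moved. The work goes in short steps, Python scripts to look and compute and a tool call to move; the robot and the scene stay as the last step left them, time stands still between calls to the robot, and variables do not carry over. Pictures are saved under pics/ and viewed, at most 10 in all, crops included, and the job is handed in when it is done.

Besides the shell and the picture viewer there is one more tool, called after "Request:" as name(argument=value, ...), one argument or row to a line, values as JSON. servo_tool: Moves the arm, as the interface text tells. Its arguments: {"type":"object","properties":{"plan":{"type":"array","items":{"type":"object","properties":{"jaw":{"type":"number"},"xyz":{"type":"array","items":{"type":"number"}},"rotation":{"type":"array","items":{"type":"number"}}}}},"force":{"type":"number"}},"required":["plan"]}

```bash
mkdir -p pics; python3 - <<'E'
from plant import bot
import cv2,numpy as np
s=bot.get_state();print({k:np.round(v,3).tolist() for k,v in s.items()})
for n in("side","top"):
    m=bot.camera_model(n);print(n,np.round(m["mtx"],1).tolist(),np.round(m["T"],3).tolist())
    cv2.imwrite(f"pics/{n}0.png",bot.grab_frame(n)[:,:,::-1])
m=bot.camera_model("wrist");T=np.eye(4)
from scipy.spatial.transform import Rotation as R
q=s["tcp_rot"];T[:3,:3]=R.from_quat([q[1],q[2],q[3],q[0]]).as_matrix();T[:3,3]=s["eef_pos"]
print(np.round(T,3).tolist(),np.round(np.linalg.inv(T)@m["T"],3).tolist(),np.round(m["mtx"],1).tolist())
E
```

```text
{'clock': 0.0, 'joint_pos': [1.184, 0.629, 0.038, 1.518, -0.027, 0.996, -0.02], 'joint_vel': [0.001, -0.0, 0.001, -0.0, -0.0, 0.0, -0.002], 'tau': [0.001, -54.973, 1.144, -18.664, -0.052, 0.023, 0.0], 'eef_pos': [0.205, -0.616, 0.302], 'tcp_rot': [-0.001, 0.987, 0.16, -0.0], 'contact_force': [-0.469, 0.232, -0.815], 'ft_torque': [-0.033, -0.001, 0.014], 'gripper_force': 0.0, 'finger_gap': 0.999}
side [[383.1, 0.0, 282.6], [0.0, 383.1, 209.2], [0.0, 0.0, 1.0]] [[0.791, -0.306, 0.53, 0.1], [-0.611, -0.432, 0.663, -0.535], [0.026, -0.848, -0.529, 0.549], [0.0, 0.0, 0.0, 1.0]]
top [[419.4, 0.0, 281.3], [0.0, 419.4, 213.5], [0.0, 0.0, 1.0]] [[0.024, -0.992, 0.124, 0.437], [-1.0, -0.022, 0.018, 0.024], [-0.015, -0.125, -0.992, 1.039], [0.0, 0.0, 0.0, 1.0]]
[[0.949, 0.315, -0.001, 0.205], [0.315, -0.949, 0.002, -0.616], [-0.0, -0.002, -1.0, 0.302], [0.0, 0.0, 0.0, 1.0]] [[0.0, -0.967, -0.256, 0.075], [1.0, 0.0, 0.001, 0.0], [-0.001, -0.256, 0.967, -0.082], [0.0, 0.0, 0.0, 1.0]] [[362.8, 0.0, 281.3], [0.0, 362.8, 210.2], [0.0, 0.0, 1.0]]
```

View pics/top0.png

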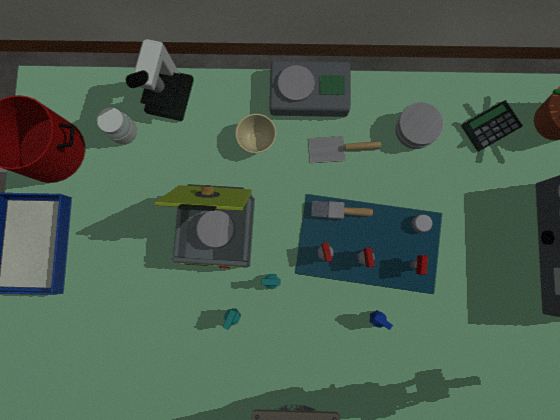

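View pics/side0.png

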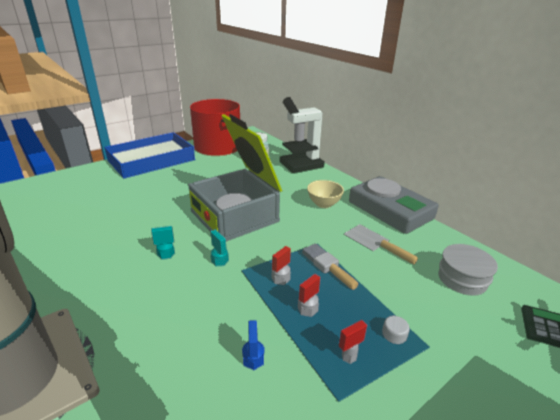

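The red sockets in the top view are at (325,252), (367,258) and (420,265). The look-alikes are blue at (380,320) and turquoise at (271,281) and (232,318). I choose the three red-winged ones on the mat, and will check them in a close crop.

```bash
cat >h.py <<'E'
from plant import bot
import cv2,numpy as np
from scipy.spatial.transform import Rotation as R
def tool():
    s=bot.get_state();q=s["tcp_rot"];return np.array(s["eef_pos"]),R.from_quat([q[1],q[2],q[3],q[0]])
def ray(m,uv,z):
    uv=np.atleast_2d(uv).astype(float);d=np.c_[uv,np.ones(len(uv))]@np.linalg.inv(m["mtx"]).T@m["T"][:3,:3].T
    o=m["T"][:3,3];return o+d*((z-o[2])/d[:,2])[:,None]
def proj(m,P):
    c=(np.atleast_2d(P)-m["T"][:3,3])@m["T"][:3,:3];p=c@m["mtx"].T;return p[:,:2]/p[:,2:]
def comps(mask,amin=30):
    n,l,st,ce=cv2.connectedComponentsWithStats(mask.astype(np.uint8));return [(st[i],ce[i],l==i) for i in range(1,n) if st[i][4]>=amin]
def red(im):
    r,g,b=[im[:,:,i].astype(int) for i in range(3)];return (r>110)&(g<70)&(b<70)
def rel(p,yaw_tool_x=None):
    "world TCP target (m) -> shift in tool axes, mm"
    t,r=tool();return np.round(r.inv().apply(np.array(p)-t)*1000,1)
E
python3 - <<'E'
from h import *
t=cv2.imread("pics/top0.png");s=cv2.imread("pics/side0.png")
a=cv2.resize(t[170:300,150:450],None,fx=2.6,fy=2.6,interpolation=cv2.INTER_CUBIC)
b=cv2.resize(s[230:370,240:400],None,fx=1.8,fy=1.8,interpolation=cv2.INTER_CUBIC);c=cv2.resize(s[105:245,170:300],None,fx=1.8,fy=1.8,interpolation=cv2.INTER_CUBIC)
o=np.zeros((a.shape[0]+252,780,3),np.uint8);o[:a.shape[0],:a.shape[1]]=a;o[a.shape[0]:,:b.shape[1]]=b;o[a.shape[0]:,300:300+c.shape[1]]=c
cv2.imwrite("pics/crop.png",o)
rgb=t[:,:,::-1];m=bot.camera_model("top");ms=bot.camera_model("side")
hsv=cv2.cvtColor(t,cv2.COLOR_BGR2HSV)
print("matHSV",hsv[275,400],"grayrim",rgb[235,178],rgb[262,200],rgb[235,252],rgb[205,252],"table",rgb[300,300])
mk=(hsv[:,:,0]>90)&(hsv[:,:,0]<112)&(hsv[:,:,1]>120)
mk[:180]=0;mk[300:]=0;mk[:,:290]=0;mk[:,450:]=0
big=max(comps(mk),key=lambda q:q[0][4]);h=cv2.convexHull(np.argwhere(big[2])[:,::-1].astype(np.float32))
ap=cv2.approxPolyDP(h,8,True)[:,0];P=ray(m,ap,.004)[:,:2];print("mat",ap.tolist(),P.round(4).tolist(),P.mean(0))
for st,ce,M in comps(red(rgb)&(np.arange(560)[None]>280)&(np.arange(560)[None]<450)):
    print("top red",st.tolist(),ce.round(1),ray(m,ce,.058).round(3),cv2.minAreaRect(np.argwhere(M)[:,::-1].astype(np.float32)))
for st,ce,M in comps(red(s[:,:,::-1])): print("side red",st.tolist(),ce.round(1),ray(ms,ce,.057).round(3))
E
```

```text
matHSV [ 98 175  51] grayrim [75 80 83] [65 70 72] [ 82 109  90] [56 64 62] table [ 90 126  99]
mat [[440.0, 213.0], [432.0, 293.0], [296.0, 272.0], [307.0, 194.0]] [[0.5772, -0.3495], [0.3818, -0.3259], [0.424, 0.0035], [0.6177, -0.0201]] [ 0.50019492 -0.17302521]
top red [422, 256, 6, 18, 54] [424.2 265.2] [[ 0.447 -0.291  0.058]] ((424.4138488769531, 264.53448486328125), (4.4014105796813965, 17.273462295532227), 4.763641834259033)
side red [191, 99, 49, 56, 1736] [214.5 125.8] [[0.742 0.686 0.057]]
side red [273, 247, 17, 25, 245] [282.  257.9] [[ 0.478 -0.064  0.057]]
side red [300, 275, 20, 28, 311] [310.4 286.7] [[ 0.47  -0.161  0.057]]
side red [341, 321, 26, 30, 446] [353.9 334.2] [[ 0.454 -0.284  0.057]]
```

View pics/crop.png

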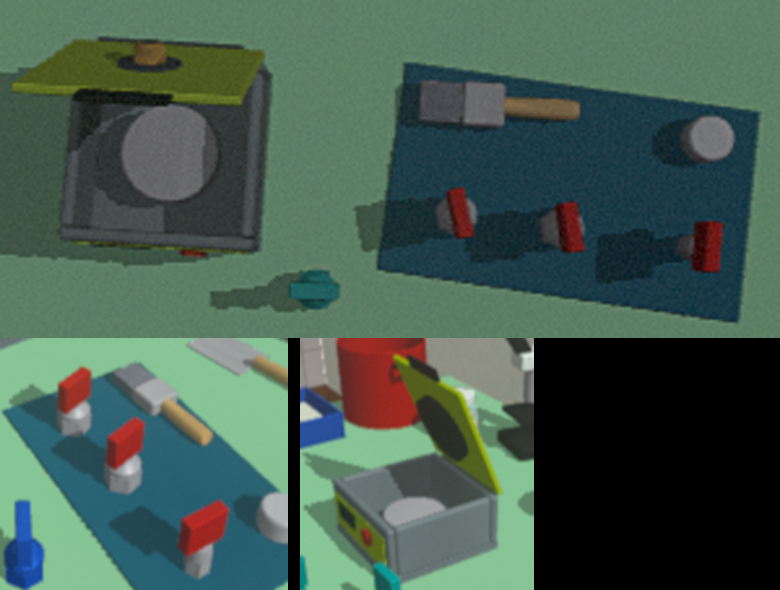

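The crop shows the three red-winged sockets: left and middle are wide (big), and the right one at about (420,265) is narrow (socket_c). The lid is open, with its nut side facing away from the robot. The free edge runs about (156,204)–(243,208) in the top image.

```bash
python3 - <<'E'
from h import *
m=bot.camera_model("top");ms=bot.camera_model("side")
px=lambda *a:[(150+u/2.6,170+v/2.6) for u,v in a]
P=ray(m,px((60,235),(260,248),(270,70)),.085)[:,:2];print(P.round(4).tolist())
e=P[0]-P[1];yaw=np.arctan2(-e[0],e[1]);e2=P[2]-P[1];print("len",np.linalg.norm(e),np.linalg.norm(e2),"yaw",yaw,np.arctan2(e2[1],e2[0]))
X=np.array([np.cos(yaw),np.sin(yaw)]);C=(P[0]+P[1])/2+.085*X;H=C+.085*X;print("mill",C,"hinge",H)
best=[]
fe=np.array(px((15,90),(242,102)))
for th in np.arange(.6,1.5,.02):
    mid=np.r_[H-.17*np.cos(th)*X,.0855+.17*np.sin(th)];Y=np.r_[-X[1],X[0],0]
    q=proj(m,[mid+.085*Y,mid-.085*Y]);best.append((np.abs(q-fe).mean(),th,q.round(1).tolist(),proj(ms,[mid+.085*Y,mid-.085*Y]).round(1).tolist()))
print(fe.round(1).tolist());[print(b) for b in sorted(best)[:3]]
E
```

```text
[[0.4443, 0.2844], [0.4373, 0.1093], [0.5941, 0.1057]]
len 0.1752202624068225 0.1568464831898815 yaw -0.03998601919582122 -0.022981259259344272
mill [0.52574089 0.19341976] hinge [0.61067295 0.19002185]
[[155.8, 204.6], [243.1, 209.2]]
(np.float64(1.218134431443417), np.float64(1.1800000000000006), [[157.5, 204.5], [245.4, 209.9]], [[221.9, 115.8], [259.1, 137.8]])
(np.float64(1.7238252823140812), np.float64(1.2000000000000006), [[157.5, 202.8], [245.4, 208.2]], [[223.0, 115.1], [260.4, 137.0]])
(np.float64(2.010649806394504), np.float64(1.1600000000000006), [[157.6, 206.2], [245.3, 211.7]], [[220.8, 116.6], [257.9, 138.7]])
```

Request:
servo_tool(
  plan=[
    {"jaw":0,"xyz":[55,-55,-40],"rotation":[0,0,5]},
    {"jaw":0,"xyz":[657,-631,-98],"rotation":[0,0,20.4]},
    {"jaw":0,"xyz":[657,-631,-98],"rotation":[0,0,20.4]},
    {"jaw":0,"xyz":[657,-631,-98],"rotation":[0,0,20.4]},
    {"jaw":0,"xyz":[657,-631,-98],"rotation":[0,0,20.4]},
    {"jaw":0,"xyz":[657,-631,-98],"rotation":[0,0,20.4]},
    {"jaw":0,"xyz":[657,-631,-98],"rotation":[0,0,20.4]},
    {"jaw":0,"xyz":[657,-631,-98],"rotation":[0,0,20.4]},
    {"jaw":0,"xyz":[657,-631,-98],"rotation":[0,0,20.4]},
    {"jaw":0,"xyz":[657,-631,-98],"rotation":[0,0,20.4]},
  ],
  force=20,
)

```text
clock: 1.35
eef_pos: [0.4923, -0.0696, 0.3769]
tcp_rot: [0.0, 1.0, -0.018, -0.0]
contact_force: [1.2, -1.4, 0.1]
finger_gap: 0.008
gripper_force: 0.0
```

Request:
servo_tool(
  plan=[
    {"jaw":0,"xyz":[129,-265,-23],"rotation":[0,0,0]},
    {"jaw":0,"xyz":[129,-265,-23],"rotation":[0,0,0]},
    {"jaw":0,"xyz":[129,-265,-23],"rotation":[0,0,0]},
    {"jaw":0,"xyz":[129,-265,-23],"rotation":[0,0,0]},
    {"jaw":0,"xyz":[129,-265,-23],"rotation":[0,0,0]},
    {"jaw":0,"xyz":[129,-265,20],"rotation":[0,0,0]},
    {"jaw":0,"xyz":[129,-265,60],"rotation":[0,0,0]},
    {"jaw":0,"xyz":[110,-265,60],"rotation":[0,0,0]},
    {"jaw":0,"xyz":[95,-265,60],"rotation":[0,0,0]},
    {"jaw":0,"xyz":[88,-265,60],"rotation":[0,0,0]},
  ],
)

```text
clock: 2.6
eef_pos: [0.5883, 0.1904, 0.3164]
tcp_rot: [0.0, 1.0, -0.017, -0.001]
contact_force: [0.2, -1.2, 0.2]
finger_gap: 0.002
gripper_force: 0.0
```

Request:
servo_tool(
  plan=[
    {"jaw":0,"xyz":[-29,0,7],"rotation":[0,0,0]},
    {"jaw":0,"xyz":[-53,0,21],"rotation":[0,0,0]},
    {"jaw":0,"xyz":[-73,0,40],"rotation":[0,0,0]},
    {"jaw":0,"xyz":[-90,0,62],"rotation":[0,0,0]},
    {"jaw":0,"xyz":[-102,0,88],"rotation":[0,0,0]},
    {"jaw":0,"xyz":[-107,0,108],"rotation":[0,0,0]},
    {"jaw":0,"xyz":[-109,0,118],"rotation":[0,0,0]},
    {"jaw":0,"xyz":[-110,0,129],"rotation":[0,0,0]},
    {"jaw":0,"xyz":[-110,0,131],"rotation":[0,0,0]},
    {"jaw":0,"xyz":[-110,0,131],"rotation":[0,0,0]},
  ],
)

```text
clock: 3.85
eef_pos: [0.4795, 0.1942, 0.1905]
tcp_rot: [-0.0, 1.0, -0.018, 0.001]
contact_force: [-11.4, -4.2, 46.5]
finger_gap: 0.009
gripper_force: 22.8
```

```bash
python3 - <<'E'
from h import *
s=bot.get_state();print(s["eef_pos"],s["contact_force"])
cv2.imwrite("pics/w1.png",cv2.hconcat([bot.grab_frame("side")[100:300,120:400,::-1],bot.grab_frame("wrist")[::2,::2,::-1][:200]]))
E
```

```text
[0.47948915 0.19420488 0.19047193] [-11.40736327  -4.15992194  46.51423779]
```

View pics/w1.png

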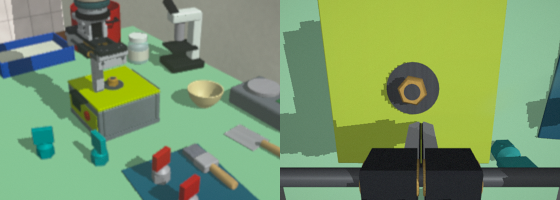

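The lid is shut (tip at z 0.0935, pressing 46 N). Next I lift and measure the nut with the wrist camera.

Request:
servo_tool(
  plan=[
    {"jaw":0,"xyz":[0,0,-40],"rotation":[0,0,0]},
    {"jaw":1,"xyz":[10,0,-80],"rotation":[0,0,0]},
    {"jaw":1,"xyz":[10,0,-140],"rotation":[0,0,0]},
    {"jaw":1,"xyz":[10,0,-140],"rotation":[0,0,0]},
    {"jaw":1,"xyz":[10,0,-140],"rotation":[0,0,0]},
    {"jaw":1,"xyz":[10,0,-140],"rotation":[0,0,0]},
    {"jaw":1,"xyz":[10,0,-140],"rotation":[0,0,0]},
    {"jaw":1,"xyz":[10,0,-140],"rotation":[0,0,0]},
    {"jaw":1,"xyz":[10,0,-140],"rotation":[0,0,0]},
    {"jaw":1,"xyz":[10,0,-140],"rotation":[0,0,0]},
  ],
)

```text
clock: 5.2
eef_pos: [0.4892, 0.1938, 0.3257]
tcp_rot: [0.0, 1.0, -0.018, -0.0]
contact_force: [-0.1, 0.0, 0.6]
finger_gap: 0.924
gripper_force: 0.0
```

```bash
cat >>h.py <<'E'
def nut(im,m):
    hsv=cv2.cvtColor(im,cv2.COLOR_RGB2HSV);h,s,v=cv2.split(hsv)
    lime=(h>24)&(h<40)&(s>120)
    lid=cv2.convexHull(np.argwhere(max(comps(lime),key=lambda c:c[0][4])[2])[:,::-1].astype(np.int32))
    inl=np.zeros(h.shape,np.uint8);cv2.fillPoly(inl,[lid],1)
    dark=((~lime)&(inl>0));
    uc=proj(m,[.5255,.193,.096])[0]
    c=min(comps(dark,300),key=lambda c:np.hypot(*(c[1]-uc)))
    w=cv2.convexHull(np.argwhere(c[2])[:,::-1].astype(np.float32))
    (cx,cy),ax,_=cv2.fitEllipse(w)
    brass=(h>8)&(h<=23)&(s>90)&(np.hypot(np.arange(560)[None]-uc[0],np.arange(420)[:,None]-uc[1])<60)
    b=max(comps(brass),key=lambda c:c[0][4]);bh=cv2.convexHull(np.argwhere(b[2])[:,::-1].astype(np.float32))
    return (cx,cy),ax,b[1],bh,lid
E
python3 - <<'E'
from h import *
m=bot.camera_model("wrist");im=bot.grab_frame("wrist");print(bot.get_state()["eef_pos"],bot.get_state()["contact_force"])
cv2.imwrite("pics/w2.png",im[:,:,::-1])
wc,ax,bc,bh,lid=nut(im,m);print(wc,ax,bc)
print("washer",ray(m,wc,.0965),"nutmask",ray(m,bc,.1125),"lidrect",cv2.minAreaRect(ray(m,lid[:,0],.0935)[:,:2].astype(np.float32)*1000))
ap=cv2.approxPolyDP(bh,3,True)[:,0];print("hex",ap.tolist(),(ray(m,ap,.1085)[:,:2]*1000).round(1).tolist())
E
```

```text
[0.48918363 0.19380526 0.32574425] [-0.58942876  1.14587552  0.02591563]
(271.6802673339844, 161.14317321777344) (59.981014251708984, 60.39120864868164) [271.5711501  162.21052632]
washer [[0.52584348 0.20101034 0.0965    ]] nutmask [[0.52697063 0.20064949 0.1125    ]] lidrect ((525.3142700195312, 200.821044921875), (168.54559326171875, 169.14456176757812), 87.9967269897461)
hex [[287.0, 168.0], [277.0, 178.0], [261.0, 176.0], [256.0, 159.0], [266.0, 147.0], [282.0, 150.0]] [[521.2, 188.2], [513.2, 196.8], [515.3, 210.0], [529.5, 213.4], [539.0, 204.8], [536.1, 191.9]]
```

View pics/w2.png

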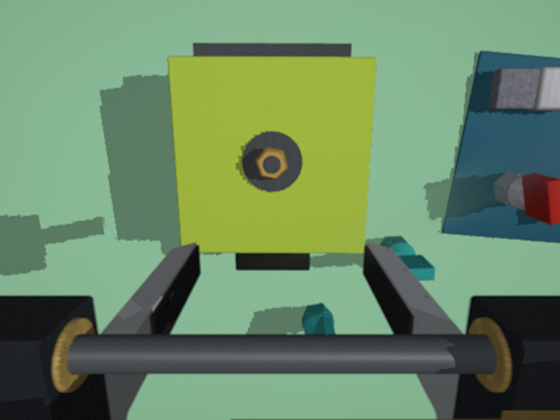

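The lid is shut and square. The washer is at (272,161), and the nut sits at about (0.526, 0.201) with yaw about +16°. Next I go to view the two big sockets.

Request:
servo_tool(
  plan=[
    {"jaw":1,"xyz":[-38,306,0],"rotation":[0,0,5]},
    {"jaw":1,"xyz":[-38,306,0],"rotation":[0,0,5]},
    {"jaw":1,"xyz":[-38,306,0],"rotation":[0,0,5]},
    {"jaw":1,"xyz":[-38,306,0],"rotation":[0,0,5]},
    {"jaw":1,"xyz":[-38,306,0],"rotation":[0,0,5]},
    {"jaw":1,"xyz":[-38,306,0],"rotation":[0,0,5]},
    {"jaw":1,"xyz":[-38,306,0],"rotation":[0,0,5]},
    {"jaw":1,"xyz":[-38,306,0],"rotation":[0,0,5]},
    {"jaw":1,"xyz":[-38,306,0],"rotation":[0,0,5]},
    {"jaw":1,"xyz":[-38,306,0],"rotation":[0,0,5]},
  ],
)

```text
clock: 6.5
eef_pos: [0.4406, -0.1099, 0.3258]
tcp_rot: [-0.0, 0.998, -0.06, -0.0]
contact_force: [-0.3, 0.4, -0.8]
finger_gap: 0.997
gripper_force: 0.0
```

```bash
python3 - <<'E'
from h import *
m=bot.camera_model("wrist");im=bot.grab_frame("wrist");print(bot.get_state()["eef_pos"],m["T"][:3,3])
cv2.imwrite("pics/w3.png",im[:,:,::-1])
r,g,b=[im[:,:,i].astype(int) for i in range(3)];M=(r>70)&(g<.45*r)&(b<.45*r)
for st,ce,k in comps(M,200):
    hull=cv2.convexHull(np.argwhere(k)[:,::-1].astype(np.float32));ap=cv2.approxPolyDP(hull,3,True)[:,0]
    print(st.tolist(),ce.round(1),ray(m,ce,.057).round(4),ap.tolist(),"\n  z.076",(ray(m,ap,.076)[:,:2]*1000).round(1).tolist(),"\n  z.038",(ray(m,ap,.038)[:,:2]*1000).round(1).tolist())
E
```

```text
[ 0.44058223 -0.11005884  0.3257609 ] [ 0.51539249 -0.11844683  0.40730216]
[319, 139, 27, 49, 795] [332.4 162.6] [[ 0.4645 -0.162   0.057 ]] [[344.0, 185.0], [333.0, 187.0], [319.0, 141.0], [336.0, 142.0]] 
  z.076 [[445.3, -168.6], [444.6, -158.4], [488.1, -149.4], [485.4, -164.5]] 
  z.038 [[437.2, -174.4], [436.5, -162.9], [485.0, -152.9], [481.9, -169.8]]
[444, 139, 34, 38, 1015] [460.3 155.6] [[ 0.4564 -0.2846  0.057 ]] [[477.0, 141.0], [473.0, 171.0], [462.0, 176.0], [444.0, 176.0], [447.0, 140.0]] 
  z.076 [[471.0, -290.5], [444.0, -287.3], [440.6, -277.3], [442.6, -260.8], [475.1, -263.7]] 
  z.038 [[465.9, -310.2], [435.9, -306.6], [432.0, -295.5], [434.2, -277.1], [470.5, -280.3]]
[213, 140, 33, 50, 895] [229.3 164.4] [[ 0.4748 -0.063   0.057 ]] [[240.0, 186.0], [229.0, 188.0], [214.0, 146.0], [231.0, 142.0], [245.0, 178.0]] 
  z.076 [[456.0, -72.7], [455.3, -62.3], [495.1, -54.9], [496.7, -70.7], [462.8, -78.4]] 
  z.038 [[449.1, -67.5], [448.4, -55.9], [492.7, -47.6], [494.6, -65.2], [456.8, -73.8]]
```

View pics/w3.png

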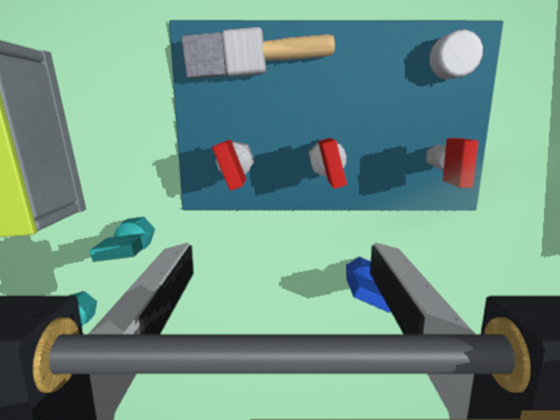

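S1 (big, left) is at (229,164), S2 (big, middle) at (332,163) and the small one at (460,156). Grasping S1.

Request:
servo_tool(
  plan=[
    {"jaw":1,"xyz":[29,-49,20],"rotation":[0,0,-9]},
    {"jaw":1,"xyz":[29,-49,60],"rotation":[0,0,-18]},
    {"jaw":1,"xyz":[29,-49,110],"rotation":[0,0,-18]},
    {"jaw":1,"xyz":[29,-49,150],"rotation":[0,0,-18]},
    {"jaw":1,"xyz":[29,-49,180],"rotation":[0,0,-18]},
    {"jaw":1,"xyz":[29,-49,187],"rotation":[0,0,-18]},
    {"jaw":0.3,"xyz":[29,-49,187],"rotation":[0,0,-18]},
    {"jaw":0.1,"xyz":[29,-49,187],"rotation":[0,0,-18]},
    {"jaw":0.05,"xyz":[29,-49,187],"rotation":[0,0,-18]},
    {"jaw":0.0,"xyz":[29,-49,187],"rotation":[0,0,-18]},
  ],
  force=25,
)

```text
clock: 7.8
eef_pos: [0.4755, -0.0656, 0.1394]
tcp_rot: [0.0, 0.995, 0.096, 0.001]
contact_force: [0.2, -0.2, 0.4]
finger_gap: 0.607
gripper_force: 0.0
```

Request:
servo_tool(
  plan=[
    {"jaw":0,"xyz":[0,0,0],"rotation":[0,0,0]},
    {"jaw":0,"xyz":[0,0,0],"rotation":[0,0,0]},
    {"jaw":0,"xyz":[0,0,-20],"rotation":[0,0,0]},
    {"jaw":0,"xyz":[0,0,-50],"rotation":[0,0,0]},
    {"jaw":0,"xyz":[0,0,-100],"rotation":[0,0,0]},
    {"jaw":0,"xyz":[0,0,-150],"rotation":[0,0,0]},
    {"jaw":0,"xyz":[0,0,-150],"rotation":[0,0,0]},
    {"jaw":0,"xyz":[0,0,-150],"rotation":[0,0,0]},
    {"jaw":0,"xyz":[0,0,-150],"rotation":[0,0,0]},
    {"jaw":0,"xyz":[0,0,-150],"rotation":[0,0,0]},
  ],
  force=40,
)

```text
clock: 9.05
eef_pos: [0.4747, -0.0655, 0.2876]
tcp_rot: [-0.0, 0.995, 0.096, -0.001]
contact_force: [-0.2, 0.2, 0.2]
finger_gap: 0.004
gripper_force: 0.0
```

```bash
cat >>h.py <<'E'
def held():
    m=bot.camera_model("wrist");t,r=tool();im=bot.grab_frame("wrist")
    Rr,g,b=[im[:,:,i].astype(int) for i in range(3)];M=(Rr>70)&(g<.45*Rr)&(b<.45*Rr)
    Ti=np.eye(4);Ti[:3,:3]=r.inv().as_matrix();Ti[:3,3]=-r.inv().apply(t);mt={"mtx":m["mtx"],"T":Ti@m["T"]}
    c=max([c for c in comps(M,60) if c[1][1]>210],key=lambda c:c[0][4])
    return im,mt,c
E
python3 - <<'E'
from h import *
s=bot.get_state();print(s["eef_pos"],s["finger_gap"],s["gripper_force"])
im,mt,c=held();cv2.imwrite("pics/w4.png",im[:,:,::-1])
h=cv2.approxPolyDP(cv2.convexHull(np.argwhere(c[2])[:,::-1].astype(np.float32)),3,True)[:,0]
print(c[0],c[1],h.tolist())
for z in(.062,.081,.1): print(z,(ray(mt,h,z)[:,:2]*1000).round(1).tolist())
E
```

```text
[ 0.47466082 -0.06548709  0.28763429] 0.0041873446116251906 0.0
[ 482  242   53   58 1860] [507.30322581 269.91182796] [[534.0, 258.0], [514.0, 299.0], [502.0, 296.0], [482.0, 279.0], [499.0, 242.0]]
0.062 [[16.4, 107.1], [-2.9, 101.8], [-1.4, 96.3], [6.7, 86.5], [23.6, 91.2]]
0.081 [[8.6, 121.3], [-13.2, 115.3], [-11.6, 109.1], [-2.4, 97.9], [16.7, 103.3]]
0.1 [[0.7, 135.5], [-23.6, 128.8], [-21.8, 121.9], [-11.5, 109.4], [9.8, 115.4]]
```

View pics/w4.png

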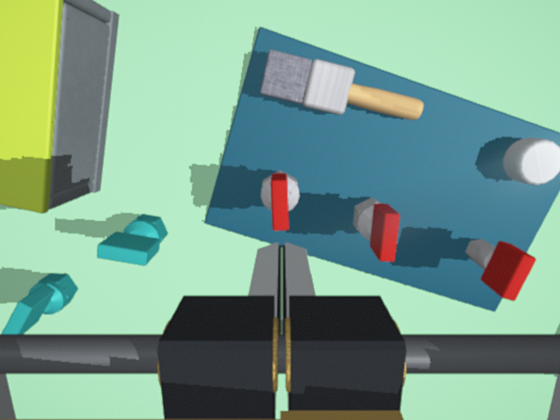

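The jaws hadn't finished closing before the lift. S1 still stands, aligned with the fingers, at (280,200). I refine its position and retry.

```bash
python3 - <<'E'
from h import *
im=cv2.imread("pics/w4.png")[:,:,::-1];m=bot.camera_model("wrist");t,r=tool()
R_,g,b=[im[:,:,i].astype(int) for i in range(3)];M=(R_>70)&(g<.45*R_)&(b<.45*R_);M[:,320:]=0
c=max(comps(M),key=lambda c:c[0][4]);h=cv2.approxPolyDP(cv2.convexHull(np.argwhere(c[2])[:,::-1].astype(np.float32)),2,True)[:,0]
print(c[0],h.tolist())
for z in(.076,.038): print(z,((r.inv().apply(ray(m,h,z)-t))*1000).round(1)[:,:2].tolist())
E
```

```text
[271 174  18  56 857] [[287.0, 229.0], [273.0, 228.0], [273.0, 174.0], [285.0, 175.0]]
0.076 [[-18.9, 4.8], [-18.0, -7.1], [28.2, -6.8], [27.3, 3.0]]
0.038 [[-31.1, 5.4], [-30.1, -8.0], [22.0, -7.7], [21.1, 3.4]]
```

Request:
servo_tool(
  plan=[
    {"jaw":0.5,"xyz":[2.5,-1,0],"rotation":[0,0,0]},
    {"jaw":0.5,"xyz":[2.5,-1,10],"rotation":[0,0,0]},
    {"jaw":0.5,"xyz":[2.5,-1,30],"rotation":[0,0,0]},
    {"jaw":0.5,"xyz":[2.5,-1,60],"rotation":[0,0,0]},
    {"jaw":0.5,"xyz":[2.5,-1,95],"rotation":[0,0,0]},
    {"jaw":0.45,"xyz":[2.5,-1,130],"rotation":[0,0,0]},
    {"jaw":0.4,"xyz":[2.5,-1,149],"rotation":[0,0,0]},
    {"jaw":0,"xyz":[2.5,-1,149],"rotation":[0,0,0]},
    {"jaw":0,"xyz":[2.5,-1,149],"rotation":[0,0,0]},
    {"jaw":0,"xyz":[2.5,-1,149],"rotation":[0,0,0]},
  ],
  force=25,
)

```text
clock: 10.35
eef_pos: [0.478, -0.0641, 0.1406]
tcp_rot: [0.0, 0.995, 0.096, 0.001]
contact_force: [-1.1, 0.5, -1.7]
finger_gap: 0.149
gripper_force: 25.0
```

Request:
servo_tool(
  plan=[
    {"jaw":0,"xyz":[0,0,0],"rotation":[0,0,0]},
    {"jaw":0,"xyz":[0,0,0],"rotation":[0,0,0]},
    {"jaw":0,"xyz":[0,0,0],"rotation":[0,0,0]},
    {"jaw":0,"xyz":[0,0,0],"rotation":[0,0,0]},
    {"jaw":0,"xyz":[0,0,0],"rotation":[0,0,0]},
    {"jaw":0,"xyz":[0,0,-10],"rotation":[0,0,0]},
    {"jaw":0,"xyz":[0,0,-50],"rotation":[0,0,0]},
    {"jaw":0,"xyz":[0,0,-100],"rotation":[0,0,0]},
    {"jaw":0,"xyz":[0,0,-140],"rotation":[0,0,0]},
    {"jaw":0,"xyz":[0,0,-140],"rotation":[0,0,0]},
  ],
  force=40,
)

```text
clock: 11.6
eef_pos: [0.4788, -0.0643, 0.2827]
tcp_rot: [0.001, 0.995, 0.096, 0.003]
contact_force: [0.7, -0.3, -1.8]
finger_gap: 0.146
gripper_force: 40.0
```

```bash
python3 - <<'E'
from h import *
s=bot.get_state();print(s["eef_pos"],s["finger_gap"],s["gripper_force"],tool()[1].as_matrix().round(3).tolist())
im,mt,c=held();cv2.imwrite("pics/w5.png",cv2.resize(im[120:330,140:420,::-1],None,fx=2,fy=2))
for z in(.062,.1):
  for st,ce,M in comps(red(im),60):
    h=cv2.approxPolyDP(cv2.convexHull(np.argwhere(M)[:,::-1].astype(np.float32)),2,True)[:,0]
    print(z,h.tolist(),(ray(mt,h,z)[:,:2]*1000).round(1).tolist())
E
```

```text
[ 0.47877691 -0.06433503  0.28272417] 0.14562794335037385 39.99943792819977 [[0.982, 0.19, 0.007], [0.19, -0.982, -0.001], [0.006, 0.002, -1.0]]
0.062 [[376.0, 212.0], [387.0, 213.0], [398.0, 223.0], [395.0, 267.0], [392.0, 270.0], [379.0, 267.0]] [[36.6, 38.7], [36.1, 43.3], [31.9, 48.1], [12.2, 48.5], [10.9, 47.3], [12.2, 41.6]]
0.062 [[291.0, 225.0], [297.0, 249.0], [295.0, 334.0], [268.0, 333.0], [266.0, 250.0], [269.0, 227.0]] [[31.0, 3.9], [20.4, 6.5], [-20.3, 6.1], [-19.8, -6.1], [20.0, -6.5], [30.1, -5.2]]
0.062 [[501.0, 250.0], [515.0, 254.0], [536.0, 268.0], [515.0, 308.0], [502.0, 303.0], [499.0, 255.0]] [[20.0, 92.5], [18.2, 98.7], [11.8, 108.8], [-7.3, 102.9], [-4.8, 96.8], [17.7, 92.0]]
0.1 [[376.0, 212.0], [387.0, 213.0], [398.0, 223.0], [395.0, 267.0], [392.0, 270.0], [379.0, 267.0]] [[26.3, 49.0], [25.8, 54.7], [20.3, 60.9], [-4.5, 61.3], [-6.2, 59.8], [-4.5, 52.7]]
0.1 [[291.0, 225.0], [297.0, 249.0], [295.0, 334.0], [268.0, 333.0], [266.0, 250.0], [269.0, 227.0]] [[19.2, 5.0], [5.9, 8.3], [-45.6, 7.7], [-45.0, -7.6], [5.3, -8.2], [18.2, -6.5]]
0.1 [[501.0, 250.0], [515.0, 254.0], [536.0, 268.0], [515.0, 308.0], [502.0, 303.0], [499.0, 255.0]] [[5.3, 117.1], [3.0, 124.9], [-5.0, 137.6], [-29.1, 130.2], [-26.0, 122.5], [2.5, 116.4]]
```

View pics/w5.png

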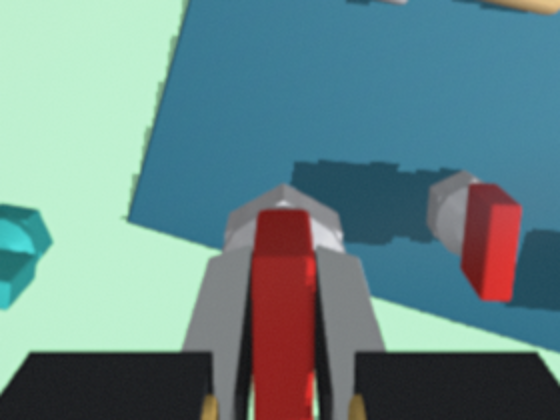

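S1 is held, with its centre about 3 mm toward tool −x. Moving above the nut.

Request:
servo_tool(
  plan=[
    {"jaw":0,"xyz":[20,-50,-5],"rotation":[0,0,-2]},
    {"jaw":0,"xyz":[40,-101,-10],"rotation":[0,0,-4]},
    {"jaw":0,"xyz":[60,-151,-10],"rotation":[0,0,-5]},
    {"jaw":0,"xyz":[78,-196,-10],"rotation":[0,0,-5]},
    {"jaw":0,"xyz":[91,-230,-10],"rotation":[0,0,-5]},
    {"jaw":0,"xyz":[100,-252,-5],"rotation":[0,0,-5]},
    {"jaw":0,"xyz":[100,-252,5],"rotation":[0,0,-5]},
    {"jaw":0,"xyz":[100,-252,15],"rotation":[0,0,-5]},
    {"jaw":0,"xyz":[100,-252,20],"rotation":[0,0,-5]},
    {"jaw":0,"xyz":[100,-252,20],"rotation":[0,0,-5]},
  ],
)

```text
clock: 12.9
eef_pos: [0.5275, 0.201, 0.2593]
tcp_rot: [0.0, 0.99, 0.138, -0.001]
contact_force: [-0.1, -0.6, -1.8]
finger_gap: 0.141
gripper_force: 40.0
```

```bash
python3 - <<'E'
from h import *
s=bot.get_state();t,r=tool();print(t,r.as_matrix().round(3).tolist(),s["contact_force"])
off=r.apply([-.003,0,.1366]);print("mouth",t+off,"target shift",(r.inv().apply(np.array([.526,.2008,.1125])-t)*1000-[-3,0,136.6]).round(1))
im=bot.grab_frame("wrist");m=bot.camera_model("wrist");hsv=cv2.cvtColor(im,cv2.COLOR_RGB2HSV);h,S,v=cv2.split(hsv)
lime=(h>24)&(h<40)&(S>120);c=max(comps(lime),key=lambda c:c[0][4]);hull=cv2.convexHull(np.argwhere(c[2])[:,::-1].astype(np.float32))
print("lid",cv2.approxPolyDP(hull,5,True)[:,0].tolist(),cv2.minAreaRect((ray(m,hull[:,0],.0935)[:,:2]*1000).astype(np.float32)))
E
```

```text
[0.52752412 0.20096514 0.25931089] [[0.962, 0.274, -0.001], [0.274, -0.962, -0.001], [-0.001, 0.001, -1.0]] [-0.14749036 -0.55239956 -1.76886658]
mouth [0.5245125  0.20002446 0.12271439] target shift [ 1.7 -0.3 10.2]
lid [[435.0, 150.0], [372.0, 296.0], [141.0, 293.0], [198.0, 68.0]] ((526.1593017578125, 201.7098846435547), (167.93936157226562, 168.84762573242188), 87.7986831665039)
```

Request:
servo_tool(
  plan=[
    {"jaw":0,"xyz":[1.5,0,0],"rotation":[0,0,0]},
    {"jaw":0,"xyz":[1.5,0,3],"rotation":[0,0,0]},
    {"jaw":0,"xyz":[1.5,0,6],"rotation":[0,0,0]},
    {"jaw":0,"xyz":[1.5,0,8],"rotation":[0,0,0]},
    {"jaw":0,"xyz":[1.5,0,10],"rotation":[0,0,0]},
    {"jaw":0,"xyz":[1.5,0,11],"rotation":[0,0,0]},
    {"jaw":0,"xyz":[1.5,0,12],"rotation":[0,0,0]},
    {"jaw":0,"xyz":[1.5,0,13],"rotation":[0,0,0]},
    {"jaw":0,"xyz":[1.5,0,14],"rotation":[0,0,0]},
    {"jaw":0,"xyz":[1.5,0,14],"rotation":[0,0,0]},
  ],
)

```text
clock: 14.2
eef_pos: [0.5291, 0.2027, 0.2457]
tcp_rot: [0.0, 0.99, 0.139, -0.0]
contact_force: [0.0, 0.4, -1.7]
finger_gap: 0.148
gripper_force: 40.0
```

No contact at 3 mm below the nut top, so this socket fits. Going down.

Request:
servo_tool(
  plan=[
    {"jaw":0,"xyz":[0,1,1],"rotation":[0,0,0]},
    {"jaw":0,"xyz":[0,1,2.5],"rotation":[0,0,0]},
    {"jaw":0,"xyz":[0,1,4],"rotation":[0,0,0]},
    {"jaw":0,"xyz":[0,1,5.5],"rotation":[0,0,0]},
    {"jaw":0,"xyz":[0,1,7],"rotation":[0,0,0]},
    {"jaw":0,"xyz":[0,1,8.5],"rotation":[0,0,0]},
    {"jaw":0,"xyz":[0,1,10],"rotation":[0,0,0]},
    {"jaw":0,"xyz":[0,1,11.5],"rotation":[0,0,0]},
    {"jaw":0,"xyz":[0,1,13],"rotation":[0,0,0]},
    {"jaw":0,"xyz":[0,1,13],"rotation":[0,0,0]},
  ],
)

```text
clock: 15.45
eef_pos: [0.5293, 0.2018, 0.233]
tcp_rot: [0.0, 0.99, 0.139, 0.0]
contact_force: [-0.8, -0.8, 1.3]
finger_gap: 0.148
gripper_force: 40.0
```

Request:
servo_tool(
  plan=[
    {"jaw":0,"xyz":[0,0,0.5],"rotation":[0,0,0]},
    {"jaw":0,"xyz":[0,0,1],"rotation":[0,0,0]},
    {"jaw":0,"xyz":[0,0,1],"rotation":[0,0,0]},
    {"jaw":0,"xyz":[0,0,1],"rotation":[0,0,0]},
    {"jaw":0,"xyz":[0,0,1],"rotation":[0,0,0]},
    {"jaw":0,"xyz":[0,0,1],"rotation":[0,0,0]},
    {"jaw":0,"xyz":[0,0,1],"rotation":[0,0,0]},
    {"jaw":0,"xyz":[0,0,1],"rotation":[0,0,0]},
    {"jaw":0,"xyz":[0,0,1],"rotation":[0,0,0]},
    {"jaw":0,"xyz":[0,0,1],"rotation":[0,0,0]},
  ],
)

```text
clock: 16.7
eef_pos: [0.5293, 0.2018, 0.2329]
tcp_rot: [-0.0, 0.99, 0.139, 0.0]
contact_force: [-2.7, -1.7, 8.2]
finger_gap: 0.15
gripper_force: 40.0
```

```bash
python3 - <<'E'
from h import *
s=bot.get_state();print(s["eef_pos"],s["contact_force"],s["ft_torque"])
a=bot.grab_frame("side")[100:380,100:420,::-1];b=bot.grab_frame("wrist")[140:420,140:420,::-1]
cv2.imwrite("pics/fin.png",cv2.hconcat([a,b]))
E
```

```text
[0.52930014 0.20177417 0.23293556] [-2.70254703 -1.68930344  8.18084963] [-0.22537524  0.71337103 -0.0171966 ]
```

View pics/fin.png

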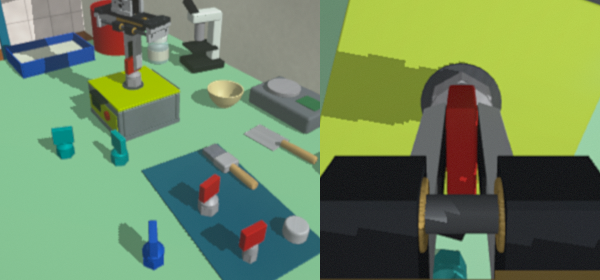

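The picture shows the socket down on the washer (side crop about (133,80)) and still gripped. The lid is flat, and the other two sockets stand upright at (208,195) and (252,240). The tool bottomed out at the expected height, with contact force rising and no further motion.

```bash
python3 -c "
from plant import bot
print(bot.close_job())"
```

```text
the job is handed in; nothing more can be done
None
```

The lid is shut, and the first big socket I tried fits: it is seated on the nut and still gripped, with the other two upright on the mat; the job is handed in at about 17 s of the 67 s allowed, and no verdict came back.

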